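# Find where the mixer drive wheel rubs

## Task

The mixer drive wheel with the red knob rubs on its yellow guard pad at one spot of its rim. Turn that wheel until you feel the drag rise because the rubbing spot has come onto the pad, and leave the wheel standing there, with the spot well on the pad and pressing it back, ready for the fitter; leave the wheel with the black knob alone.

Things in the scene. Friction and masses are not known exactly. Their poses are not given: they have to be found in the camera images.
- red_knob (a point): centre, half-way up, of the red upright crank knob: round, 24 mm across, 45 mm tall, spinning freely on its pin so the hand need not turn with it. Stands on a level blue wheel 160 mm across, 55 mm from the wheel's upright axis. Above the table: wheel top 70 mm, hub boss (44 mm across) top 84 mm, knob centre 98.5 mm, knob top 121 mm
- red_unit: fixed stand of the red-knob wheel, base plate 250 x 180 mm; origin on the wheel's axis at table height, z up, yellow pad and grey post (78 mm high) on its +x side. The wheel turns freely but for one copper high spot on the rim, 7 mm proud, 70 degrees long; turning CLOCKWISE from above brings it onto the pad after 25 to 90 degrees. Drag at the knob then rises by 6 to 18 N
- red_pad (a joint): how far (m) the spring-loaded yellow guard pad of the red-knob wheel is pushed outwards by the rubbing spot: 0 when the spot is clear, 0.007 when the middle of the spot is on the pad. The spot's place relative to the knob varies; friction keeps the wheel where it is left
- black_knob (a point): centre, half-way up, of the black crank knob of a second stand, equal in size, with a wheel that runs true and no copper spot: to be left alone

How it is judged:
By the outcome, as a careful person would: the job done as asked, in the order asked, and still so for the second after the job is handed in, with the robot touching nothing.
It also fails if it takes over 35 s, if anything falls off the work surface, if the arm or the gripper's body presses on something with over 40 N, if the wrist force passes 120 N, or if a joint passes its speed limit or range.

## Robot

A 6-joint arm with a two-finger parallel gripper is mounted at the origin on the work surface. World frame = base frame: x ahead of the robot, y to its left, z up, the work surface at z = 0. Lengths are in m, angles in rad, forces in N, time in s.
With the tool pointing down it reaches from about 0.35 to 0.875 m from the base axis. Payload 4.2 kg.
Tool frame: the origin (TCP) lies between the finger pads; the fingertips stand 11 mm ahead of it and the grasp point (between the pads) lies 8 mm behind it; z points along the fingers, y is the direction in which the jaws open and shut (so a half turn about z gives the same grasp; the last joint's range is limited). The gripper opens to 87 mm and grips with 3 to 60 N. Pads are 19 mm wide; open, the fingers measure 117 mm over their backs; the gripper's body (75 mm by 190 mm) begins 51 mm behind the grasp point.
Start: joints at [-0.878, 0.385, 0.008, 0, -1.194, -0.259], TCP at [0.263, -0.567, 0.234] pointing down, gripper open.
Joint ranges: [-3.14, 3.14], [-1.21, 2.06], [-1.07, 1.41], [-3.16, 2.05], [-2.99, -0.16], [-3.1, 3.1]. Speed limits (rad/s): [2.79, 2.79, 3.14, 3.14, 3.14, 3.14].

## Interface

Orientations are given as a rotation vector (axis times angle).
In Python, from bench import manip, capture gives the robot as it stands.
- The arm moves only by the tool move_arm, never from a script. Its argument "commands" is one flat list of numbers, 7 for each row, row after row: the shift along the tool's x, y, z in mm, then the turn, a rotation vector about the tool's x, y, z in degrees, then the finger opening in mm, from 0 to 87. A call has 1 to 12 rows; each row shifts and turns the commanded pose from where the row before left it, along the tool's axes as they then stand; what a row does not reach is not made up. A row lasts 1/10 s, in which the tool goes at most 50 mm and 8.59 degrees, less where a joint would pass 70% of its speed; a pose out of reach is approached as far as the arm can. A call is refused whole if a number of a shift passes 50 or a number of a turn 8.59, either way. A call with a gripper value outside its range is refused whole. The fingers move at their own pace and stop on an object; "squeeze" is the grip in N (left out, the last holds). Time passes only in rows, so rows that do not move let the fingers close. It gives the time, the measured TCP pose, the force and the opening at its end, in the units of the state.
- manip.sense(): the state, without advancing time (a new reading comes with each control period).
- capture(name): name is "scene" or "top" or "wrist"; returns a dict with "color" (420x560x3 uint8, red, green, blue), "fx", "fy", "cx", "cy" (pixels), "D" ([k1, k2, p1, p2, k3] as OpenCV has them; the pictures are not rectified), "world_to_cam" (4x4, takes a point from world to camera coordinates). Camera axes: x right, y down, z forward; pixel columns grow to the right and rows downward; lengths in m; the calibration is good to about 2 mm. A picture is of the moment at which its call begins. There is no depth.
- manip.job_done(): hands the job in, once; it reports no verdict.
The state is a dict: "t": time; "qpos": joint angles; "joint_velocities": joint speeds; "tau": joint torques, N m; "position": TCP position; "tcp_rot": TCP orientation; "wrist_force": force on the tool from outside, world axes, zero at the start; "wrist_torque": the same for the moment, N m; "opening": finger opening in m.
Only numpy, scipy, OpenCV 4.12 (cv2) and the standard library are available. Lean on these libraries where they do the work, as an engineer would, in place of code of your own. Each camera call takes 0.05 s, during which the arm holds its last target. There are 200 camera calls.

## Working session

There is one attempt and no reset: what is moved stays moved. The work goes in short steps, Python scripts to look and compute and a tool call to move; the robot and the scene stay as the last step left them, time stands still between calls to the robot, and variables do not carry over. Pictures are saved under pics/ and viewed, about 8 in all and at most 12, crops included, and the job is handed in when it is done.

Besides the shell and the picture viewer there is one more tool, called after "Emit:" by a JSON object that holds its "fn" and its "kwargs", one argument or row to a line. move_arm: Moves the arm, as the interface text tells. Its arguments: {"type":"object","properties":{"commands":{"type":"array","items":{"type":"number"}},"squeeze":{"type":"number"}},"required":["commands"]}

```bash
mkdir -p pics; cat > h.py <<'E'
import cv2,numpy as np
from bench import manip,capture
def snap(n,f):
    c=capture(n); cv2.imwrite('pics/'+f,cv2.cvtColor(c['color'],cv2.COLOR_RGB2BGR)); np.save('pics/'+f+'.npy',c,allow_pickle=True); return c
def ray(c,u,v,z):
    K=np.array([[c['fx'],0,c['cx']],[0,c['fy'],c['cy']],[0,0,1.]])
    p=cv2.undistortPoints(np.array([[[u,v]]],float),K,np.array(c['D'],float))[0,0]
    T=np.array(c['world_to_cam']);R=T[:3,:3];o=-R.T@T[:3,3];d=R.T@np.array([*p,1])
    return o+d*(z-o[2])/d[2]
def load(f): return np.load('pics/'+f+'.npy',allow_pickle=True).item()
E
python3 - <<'E'
from h import *
for n in('top','scene'):snap(n,n+'1.png')
a=cv2.imread('pics/top1.png')
print({k:np.round(v,3) for k,v in manip.sense().items()})
E
```

```text
{'t': np.float64(0.1), 'qpos': array([-0.878,  0.385,  0.007, -0.   , -1.194, -0.259]), 'joint_velocities': array([ 0.001, -0.002,  0.003,  0.001,  0.002, -0.   ]), 'tau': array([ 0.0000e+00, -3.9169e+01,  1.8793e+01,  4.2320e+00,  1.3000e-02,
       -0.0000e+00]), 'position': array([ 0.262, -0.567,  0.233]), 'tcp_rot': array([ 6.760e-01, -3.068e+00, -3.000e-03]), 'wrist_force': array([-0.565, -0.128, -0.885]), 'wrist_torque': array([-0.023, -0.019,  0.046]), 'opening': np.float64(0.087)}
```

View pics/top1.png

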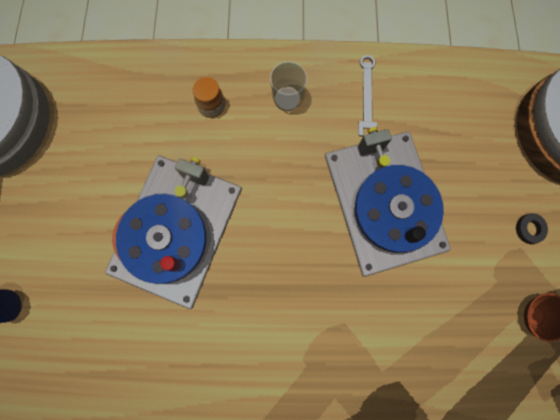

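View pics/scene1.png

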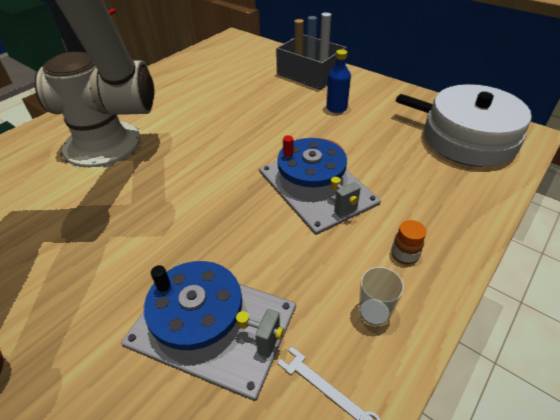

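The top view shows the red unit at the left: wheel centre about (160,238), red knob (167,264), pad (180,191), and a copper arc on the left rim near (116,235). The scene view shows both stands clear of the arm. I'll enlarge the red unit.

```bash
python3 - <<'E'
from h import *
a=cv2.imread('pics/top1.png')[140:310,90:260]
cv2.imwrite('pics/c1.png',cv2.resize(a,None,fx=3.5,fy=3.5,interpolation=cv2.INTER_CUBIC))
c=load('top1.png');T=np.array(c['world_to_cam']);print(-T[:3,:3].T@T[:3,3])
E
```

```text
[0.44899665 0.01223795 0.81195208]
```

View pics/c1.png

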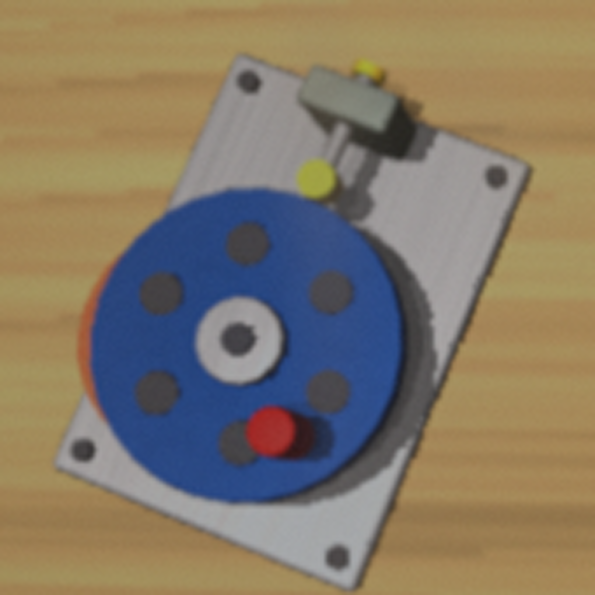

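```bash
python3 - <<'E'
from h import *
c=load('top1.png')
f=lambda u,v,z:ray(c,90+(u+.5)/3.5-.5,140+(v+.5)/3.5-.5,z)
C=f(248.5,345.5,.07);H=f(239,340,.084);K=f(271,431,.121);P=f(317,179,.078);A=f(110,265,.065);B=f(100,418,.065)
for n,p in dict(C=C,H=H,K=K,P=P,A=A,B=B,Post=f(350,105,.078)).items():
  d=p-C;print(n,p.round(4),np.hypot(*d[:2]).round(4),np.degrees(np.arctan2(d[1],d[0])).round(1))
E
```

```text
C [0.5368 0.2148 0.07  ] 0.0 0.0
H [0.5377 0.2159 0.084 ] 0.0014 47.8
K [0.4913 0.1881 0.121 ] 0.0527 -149.5
P [0.6206 0.183  0.078 ] 0.0897 -20.8
A [0.5774 0.2908 0.065 ] 0.0861 61.9
B [0.4993 0.29   0.065 ] 0.084 116.5
Post [0.6594 0.1684 0.078 ] 0.1312 -20.7
```

The copper arc is centred about 89° and the pad lies at about -21°. Contact should therefore start after about 75° clockwise, with mid-spot on the pad at about 110°. First I'll move above the knob.

Emit:
{"fn": "move_arm", "kwargs": {
  "commands": [-32.7,36.8,0,0,0,0,60,-32.7,36.8,0,0,0,0,60,-32.7,36.8,0,0,0,0,60,-32.7,36.8,0,0,0,0,60,-32.7,36.8,0,0,0,0,60,-32.7,36.8,0,0,0,0,60,-32.7,36.8,0,0,0,0,60,-32.7,36.8,0,0,0,0,60,-32.7,36.8,0,0,0,0,60,-32.7,36.8,0,0,0,0,60,-32.7,36.8,0,0,0,0,60,-32.7,36.8,0,0,0,0,60]
}}

```text
t: 1.3
position: [0.433, 0.0006, 0.2336]
tcp_rot: [-0.677, 3.068, 0.0]
wrist_force: [0.9, -0.8, 0.4]
opening: 0.0598
```

Emit:
{"fn": "move_arm", "kwargs": {
  "commands": [-32.7,36.8,0,0,0,0,50,-32.7,36.8,0,0,0,0,50,-32.7,36.8,0,0,0,0,50,0,0,0,0,0,-8.2,50,0,0,0,0,0,-8.2,50,0,0,0,0,0,-8.2,50,0,0,0,0,0,-8.2,50,0,0,0,0,0,-8.2,50,0,0,0,0,0,-8.2,50,0,0,0,0,0,-8.2,50,0,0,0,0,0,-8.2,50]
}}

```text
t: 2.4
position: [0.4754, 0.1398, 0.2331]
tcp_rot: [2.236, -2.205, -0.001]
wrist_force: [-1.2, 0.3, -0.8]
opening: 0.05
```

Emit:
{"fn": "move_arm", "kwargs": {
  "commands": [0,0,0,0,0,-8.2,50,0,0,0,0,0,-8.2,50,0,0,0,0,0,-8.2,50,0,0,0,0,0,0,50]
}}

```text
t: 2.8
position: [0.4755, 0.1399, 0.2332]
tcp_rot: [2.65, -1.687, -0.001]
wrist_force: [0.2, 0.3, 0.0]
opening: 0.0502
```

```bash
cat >> h.py <<'E'
from scipy.spatial.transform import Rotation as Ro
def st():
    s=manip.sense();R=Ro.from_rotvec(s['tcp_rot']).as_matrix();print(round(s['t'],2),'pos',np.round(s['position'],4),'F',np.round(s['wrist_force'],1),'op',round(s['opening'],4),'q',np.round(s['qpos'],2),'\n',R.round(3));return s,R
def go(s,R,p): print('tool mm',(1000*R.T@(np.array(p)-s['position'])).round(1))
E
python3 - <<'E'
from h import *
c=snap('wrist','w1.png');s,R=st();go(s,R,[.490,.187,.1])
E
```

```text
2.85 pos [0.4755 0.1398 0.2332] F [ 0.9 -0.6 -0.4] op 0.0503 q [ 0.61  0.16 -0.3  -0.   -1.11 -0.18] 
 [[ 0.421 -0.907 -0.001]
 [-0.907 -0.421 -0.   ]
 [-0.     0.001 -1.   ]]
tool mm [-36.7 -33.1 133.2]
```

View pics/w1.png

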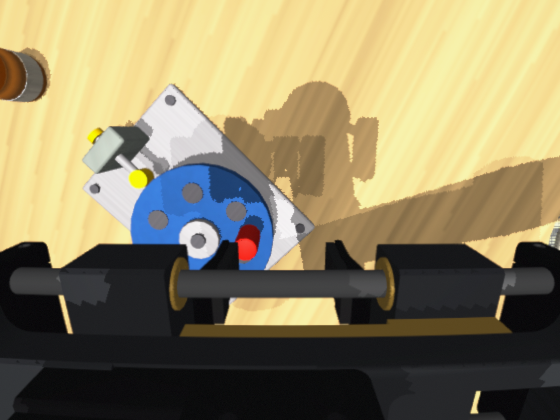

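The wrist view shows the knob near (247,243), the hub at (198,240) and the pad at (139,179). I'll cross-check positions from this view.

```bash
python3 - <<'E'
from h import *
c=load('w1.png')
print('hub',ray(c,198,240,.084),'pad',ray(c,139,178,.078))
a=c['color'].astype(int);m=((a[...,0]>140)&(a[...,1]<50)&(a[...,2]<50)).astype(np.uint8)
ys,xs=np.where(m);print(xs.min(),xs.max(),ys.min(),ys.max())
T=np.array(c['world_to_cam']);K=np.array([[c['fx'],0,c['cx']],[0,c['fy'],c['cy']],[0,0,1.]])
for z in(.076,.121):print(z,cv2.projectPoints(np.array([[.490,.187,z]]),cv2.Rodrigues(T[:3,:3])[0],T[:3,3],K,np.array(c['D'],float))[0].ravel())
cv2.imwrite('pics/c2.png',cv2.resize(cv2.imread('pics/w1.png')[150:300,130:310],None,fx=4,fy=4,interpolation=2))
E
```

```text
hub [0.53707827 0.21553051 0.084     ] pad [0.61747575 0.18097197 0.078     ]
236 256 238 259
0.076 [250.22977523 232.26123322]
0.121 [245.4754294  248.18660081]
```

View pics/c2.png

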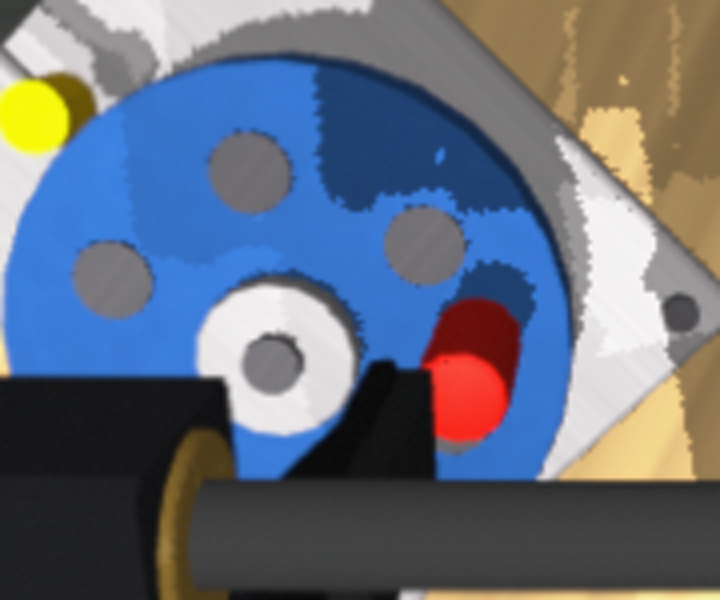

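Emit:
{"fn": "move_arm", "kwargs": {
  "commands": [-18.4,-16.6,0,0,0,0,36,-18.4,-16.6,0,0,0,0,36,0,0,40,0,0,0,36,0,0,40,0,0,0,36,0,0,27,0,0,0,36,0,0,26,0,0,0,36,0,0,0,0,0,0,36]
}}

```text
t: 3.55
position: [0.4878, 0.1858, 0.097]
tcp_rot: [2.641, -1.687, -0.006]
wrist_force: [-1.3, 0.0, -0.2]
opening: 0.036
```

Emit:
{"fn": "move_arm", "kwargs": {
  "commands": [0,0,0,0,0,0,10,0,0,0,0,0,0,10,0,0,0,0,0,0,10,0,0,0,0,0,0,10],
  "squeeze": 20
}}

```text
t: 3.95
position: [0.4913, 0.188, 0.1022]
tcp_rot: [-2.648, 1.685, -0.003]
wrist_force: [0.7, -1.0, 4.2]
opening: 0.0234
```

```bash
python3 - <<'E'
from h import *
s,R=st()
C=np.array([.537,.2155]);d=s['position'][:2]-C;print(np.hypot(*d),np.degrees(np.arctan2(d[1],d[0])))
a0=np.arctan2(d[1],d[0])
pts=[]
for k in range(0,121,5):
    a=a0-np.radians(k);pts.append([*(C+.055*np.array([np.cos(a),np.sin(a)])),.1])
pts=np.array(pts);pts[0,:2]=s['position'][:2]
print((1000*np.diff(pts,axis=0)@R).round(1)[:,:2].tolist())
E
```

```text
3.95 pos [0.4913 0.188  0.1022] F [ 0.7 -1.   4.2] op 0.0234 q [ 0.67  0.35 -0.41  0.   -0.8  -0.24] 
 [[ 0.424 -0.906  0.003]
 [-0.906 -0.424  0.002]
 [-0.    -0.004 -1.   ]]
0.05331332871684468 -148.98825595879794
[[-4.6, 2.0], [-4.8, -0.1], [-4.8, -0.5], [-4.7, -1.0], [-4.6, -1.4], [-4.5, -1.8], [-4.3, -2.1], [-4.1, -2.5], [-3.9, -2.9], [-3.6, -3.2], [-3.3, -3.5], [-3.0, -3.8], [-2.6, -4.0], [-2.3, -4.2], [-1.9, -4.4], [-1.5, -4.6], [-1.1, -4.7], [-0.7, -4.7], [-0.3, -4.8], [0.1, -4.8], [0.5, -4.8], [1.0, -4.7], [1.4, -4.6], [1.8, -4.5]]
```

Emit:
{"fn": "move_arm", "kwargs": {
  "commands": [-4.8,0.8,0,0,0,0,10,-4.8,-0.1,0,0,0,0,10,-4.8,-0.5,0,0,0,0,10,-4.7,-1.0,0,0,0,0,10,-4.6,-1.4,0,0,0,0,10,-4.5,-1.8,0,0,0,0,10,-4.3,-2.1,0,0,0,0,10,-4.1,-2.5,0,0,0,0,10,-3.9,-2.9,0,0,0,0,10,-3.6,-3.2,0,0,0,0,10,-3.3,-3.5,0,0,0,0,10,0,0,0,0,0,0,10]
}}

```text
t: 5.15
position: [0.4881, 0.2396, 0.1022]
tcp_rot: [-2.648, 1.683, -0.003]
wrist_force: [1.9, -0.6, 6.0]
opening: 0.0233
```

```bash
cat >>h.py <<'E'
def ang():
    s,R=st();C=np.array([.537,.2155]);d=s['position'][:2]-C;a=np.arctan2(d[1],d[0]);F=s['wrist_force']
    print('r',np.hypot(*d).round(4),'ang',np.degrees(a).round(1),'cw turned',(np.degrees(-2.600-a)%360).round(1),'Frad',(F[0]*np.cos(a)+F[1]*np.sin(a)).round(1),'drag',(-(F[0]*np.sin(a)-F[1]*np.cos(a))).round(1))
    return s,R,a
E
python3 -c "
from h import *
ang()"
```

```text
5.15 pos [0.4881 0.2396 0.1022] F [ 1.9 -0.6  6. ] op 0.0233 q [ 0.76  0.38 -0.37  0.   -0.82 -0.32] 
 [[ 0.425 -0.905  0.004]
 [-0.905 -0.425  0.002]
 [-0.    -0.004 -1.   ]]
r 0.0545 ang 153.7 cw turned 57.3 Frad -2.0 drag -0.3
```

Turning freely so far (57°, no drag). I'll go on in smaller steps, reading the force.

Emit:
{"fn": "move_arm", "kwargs": {
  "commands": [-3.0,-3.7,0,0,0,0,10,-2.7,-4.0,0,0,0,0,10,0,0,0,0,0,0,10]
}}

```text
t: 5.45
position: [0.4927, 0.2478, 0.1022]
tcp_rot: [-2.648, 1.683, -0.003]
wrist_force: [2.4, -0.6, 6.3]
opening: 0.0234
```

Emit:
{"fn": "move_arm", "kwargs": {
  "commands": [-2.4,-4.2,0,0,0,0,10,-2.0,-4.4,0,0,0,0,10,0,0,0,0,0,0,10]
}}

```text
t: 5.75
position: [0.4985, 0.2549, 0.1021]
tcp_rot: [-2.649, 1.684, -0.003]
wrist_force: [2.0, -0.8, 5.9]
opening: 0.0237
```

```bash
python3 -c "
from h import *
ang()"
```

```text
5.75 pos [0.4985 0.2549 0.1021] F [ 2.  -0.8  5.9] op 0.0237 q [ 0.76  0.4  -0.33  0.   -0.83 -0.33] 
 [[ 0.424 -0.905  0.003]
 [-0.905 -0.424  0.001]
 [ 0.    -0.003 -1.   ]]
r 0.0551 ang 134.3 cw turned 76.7 Frad -2.0 drag -0.9
```

Emit:
{"fn": "move_arm", "kwargs": {
  "commands": [-1.6,-4.5,0,0,0,0,10,-1.2,-4.6,0,0,0,0,10,0,0,0,0,0,0,10]
}}

```text
t: 6.05
position: [0.5003, 0.2567, 0.1019]
tcp_rot: [2.64, -1.68, -0.004]
wrist_force: [-9.1, -8.3, 18.2]
opening: 0.0236
```

```bash
python3 -c "
from h import *
ang()"
```

```text
6.05 pos [0.5003 0.2567 0.1019] F [-9.1 -8.3 18.2] op 0.0236 q [ 0.76  0.41 -0.31  0.   -0.86 -0.33] 
 [[ 0.423 -0.906 -0.009]
 [-0.906 -0.423 -0.009]
 [ 0.004  0.012 -1.   ]]
r 0.0552 ang 131.6 cw turned 79.4 Frad -0.1 drag 12.3
```

Drag rose from about 0 to 12 N at 79°: the spot has reached the pad. I'll push on about 25-30° to bring its middle on.

Emit:
{"fn": "move_arm", "kwargs": {
  "commands": [-0.8,-4.7,0,0,0,0,10,0,0,0,0,0,0,10]
}}

```text
t: 6.25
position: [0.5037, 0.2596, 0.1019]
tcp_rot: [2.64, -1.681, -0.006]
wrist_force: [-10.6, -6.5, 18.4]
opening: 0.0233
```

Emit:
{"fn": "move_arm", "kwargs": {
  "commands": [-0.4,-4.7,0,0,0,0,10,0,0,0,0,0,0,10]
}}

```text
t: 6.45
position: [0.5076, 0.2625, 0.1019]
tcp_rot: [2.64, -1.681, -0.006]
wrist_force: [-11.2, -4.6, 17.3]
opening: 0.0234
```

```bash
python3 -c "
from h import *
ang()"
```

```text
6.45 pos [0.5076 0.2625 0.1019] F [-11.2  -4.6  17.3] op 0.0234 q [ 0.76  0.43 -0.29 -0.   -0.87 -0.32] 
 [[ 0.423 -0.906 -0.01 ]
 [-0.906 -0.423 -0.008]
 [ 0.003  0.012 -1.   ]]
r 0.0554 ang 122.0 cw turned 89.0 Frad 2.0 drag 12.0
```

Emit:
{"fn": "move_arm", "kwargs": {
  "commands": [0.1,-4.8,0,0,0,0,10,0.5,-4.8,0,0,0,0,10,1.0,-4.7,0,0,0,0,10,0,0,0,0,0,0,10]
}}

```text
t: 6.85
position: [0.5226, 0.2695, 0.102]
tcp_rot: [2.646, -1.683, -0.005]
wrist_force: [-8.1, -2.0, 12.0]
opening: 0.0232
```

```bash
python3 -c "
from h import *
ang();c=snap('top','t2.png')
cv2.imwrite('pics/c3.png',cv2.resize(cv2.imread('pics/t2.png')[140:310,90:260],None,fx=3.5,fy=3.5,interpolation=2))"
```

```text
6.85 pos [0.5226 0.2695 0.102 ] F [-8.1 -2.  12. ] op 0.0232 q [ 0.75  0.45 -0.25 -0.   -0.88 -0.31] 
 [[ 0.424 -0.906 -0.006]
 [-0.906 -0.424 -0.003]
 [ 0.     0.006 -1.   ]]
r 0.0559 ang 104.9 cw turned 106.1 Frad 0.1 drag 8.4
```

View pics/c3.png

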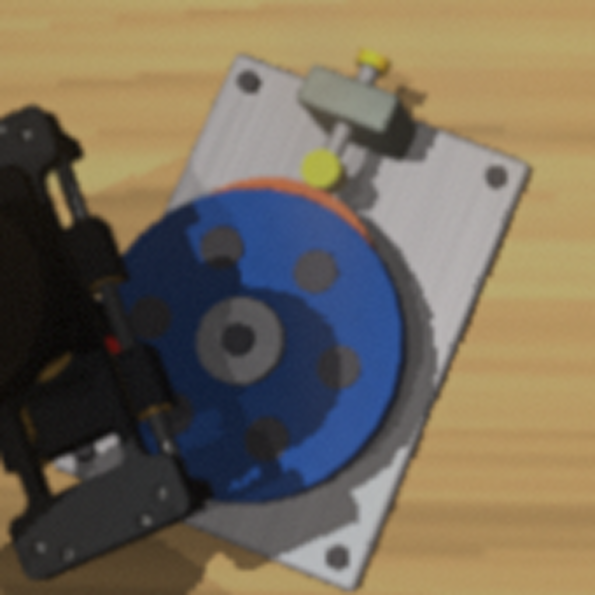

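The spot is nearly centred on the pad: copper runs from (210,193) to (375,240) with the pad at (320,168), and the pad is visibly pushed back. I'll relax the arm's push, release and rise.

Emit:
{"fn": "move_arm", "kwargs": {
  "commands": [0,2,-1,0,0,0,10,0,2,-1,0,0,0,10,0,0,0,0,0,0,10]
}}

```text
t: 7.2
position: [0.5228, 0.2695, 0.1022]
tcp_rot: [-2.648, 1.685, -0.001]
wrist_force: [3.0, 2.9, -2.2]
opening: 0.0238
```

```bash
python3 -c "
from h import *
ang()"
```

```text
7.2 pos [0.5228 0.2695 0.1022] F [ 3.   2.9 -2.2] op 0.0238 q [ 0.75  0.45 -0.26 -0.   -0.86 -0.31] 
 [[ 0.424 -0.906  0.002]
 [-0.906 -0.424  0.002]
 [-0.001 -0.003 -1.   ]]
r 0.0558 ang 104.7 cw turned 106.3 Frad 2.1 drag -3.7
```

Unloaded, and the wheel stayed put. Releasing now.

Emit:
{"fn": "move_arm", "kwargs": {
  "commands": [0,-1,0,0,0,0,30,0,0,0,0,0,0,40,0,0,0,0,0,0,40,0,0,0,0,0,0,40,0,0,-15,0,0,0,40,0,0,-30,0,0,0,40,0,0,-40,0,0,0,40,0,0,-40,0,0,0,40,40,20,0,0,0,0,40,40,20,0,0,0,0,40,40,20,0,0,0,0,40,0,0,0,0,0,0,40]
}}

```text
t: 8.4
position: [0.5184, 0.1305, 0.2279]
tcp_rot: [2.645, -1.693, -0.001]
wrist_force: [0.3, 0.1, 0.1]
opening: 0.0403
```

```bash
python3 -c "
from h import *
st();c=snap('top','t3.png')
cv2.imwrite('pics/c4.png',cv2.resize(cv2.imread('pics/t3.png')[140:310,90:260],None,fx=3.5,fy=3.5,interpolation=2))"
```

```text
8.4 pos [0.5184 0.1305 0.2279] F [0.3 0.1 0.1] op 0.0403 q [ 0.55  0.24 -0.22 -0.   -1.11 -0.12] 
 [[ 0.419 -0.908 -0.001]
 [-0.908 -0.419 -0.001]
 [ 0.     0.001 -1.   ]]
```

View pics/c4.png

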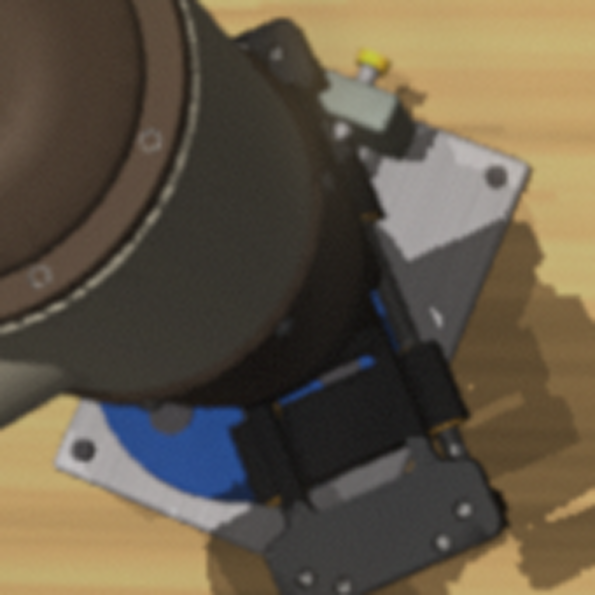

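The arm hides the wheel, though the yellow rear end still stands pushed out at (371,62). I'll move farther aside and look once more.

Emit:
{"fn": "move_arm", "kwargs": {
  "commands": [45,0,0,0,0,0,40,45,0,0,0,0,0,40,45,0,0,0,0,0,40,45,0,0,0,0,0,40,0,0,0,0,0,0,40]
}}

```text
t: 8.95
position: [0.5975, -0.0316, 0.2267]
tcp_rot: [2.646, -1.692, 0.0]
wrist_force: [0.7, 0.6, 0.5]
opening: 0.0401
```

```bash
python3 -c "
from h import *
st();c=snap('top','t4.png')
cv2.imwrite('pics/c5.png',cv2.resize(cv2.imread('pics/t4.png')[140:310,90:260],None,fx=3.5,fy=3.5,interpolation=2))"
```

```text
8.95 pos [ 0.5975 -0.0316  0.2267] F [0.7 0.6 0.5] op 0.0401 q [ 0.22  0.34 -0.07  0.   -1.16  0.21] 
 [[ 0.419 -0.908 -0.001]
 [-0.908 -0.419 -0.001]
 [ 0.001  0.001 -1.   ]]
```

View pics/c5.png

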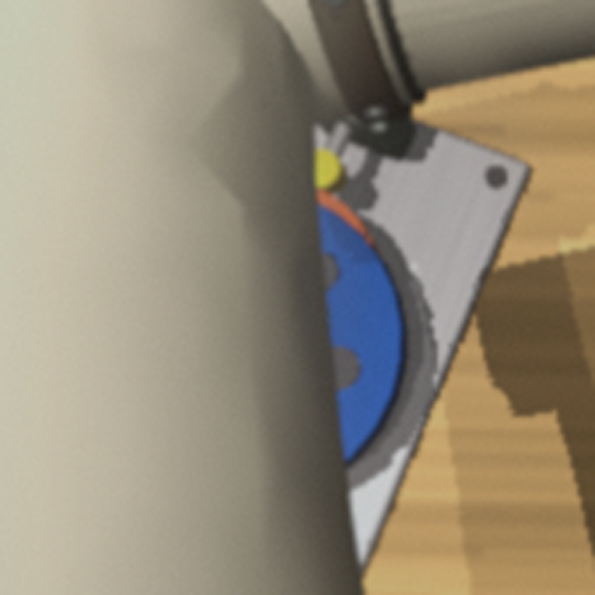

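The leading copper end is still at (375,240) and the pad is still pushed back at (325,168), as before release. Handing in.

```bash
python3 -c "
from h import *
print(manip.job_done())"
```

```text
the job is handed in; nothing more can be done
None
```

I turned the red-knob wheel about 106° clockwise and left it standing with the copper spot on the yellow pad, which is pushed back. The drag at the knob was about 0 N until 77°, then rose to 12 N at 79°. I went on until the spot was within about 4° of being centred on the pad.

**Release:** I took the load off before opening the fingers, and the wheel did not move. The arm then withdrew, and the robot touches nothing.

**Last checks:** The arm partly hid the wheel in the last pictures. The visible leading end of the copper spot and the pushed-back pad were where they stood before I let go. The drag read 8 N just before release, a holding reading with the wheel at rest and the arm partly unloaded. I did not touch the black-knob wheel. The job was handed in with the clock at about 9 s.

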